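# Reset the bedside clock with its stylus

## Task

The bedside clock has frozen: take the stylus out of its marble stand and, with its thin tip, gently press the recessed reset button, the right-hand of the two holes in the clock's sloping face as you face the display, and hold it fully down for about a second. Do not press the left-hand button. Then let the button spring back, stand the stylus tip down in its stand again, let go, and leave the other things on the table where they are.

Things in the scene. Friction and masses are not known exactly. Their poses are not given: they have to be found in the camera images.
- clock: white wedge-shaped clock, fixed, 104 mm deep (x), 180 wide (y), 103 high; origin mid-underside. Front (-x) is the low edge; the face (132 x 180 mm) slopes up to the back at 38 degrees from level, its normal leaning 38 degrees from vertical to the front. Black display; near the upper edge a grey snooze bar (16 x 60 mm, 3 mm proud, immovable) with a round hole on each side
- reset_mouth (a point): centre of the mouth of the right-hand hole (clock's y = -55 mm), on the face's surface, about 89 mm above the table. z axis: outward normal of the face; x: up the slope. Hole 11 mm wide, 2 mm chamfer, straight along the normal; the grey button (9.4 mm wide) lies 14 mm down it and goes 4 mm further (1.5 N to start, 4.5 N fully down)
- alarm_mouth (a point): the same for the left-hand hole (at y = +55 mm in the clock's frame), 110 mm from the reset hole: the alarm button, not to be pressed
- reset_button (a joint): travel of the reset button, 0 = out, 0.004 m = fully down; it springs back
- alarm_button (a joint): travel of the alarm button, 0 = out, 0.004 m = fully down; it springs back
- stand: square marble block, 70 x 70 x 58 mm, fixed to the table; origin at the middle of its underside
- stand_hole0 (a point): centre of the mouth of the hole in the stand's top, 58 mm above the table; the hole is round, 16 mm wide with a 3 mm chamfer, 50 mm deep (its floor is 8 mm above the table)
- stylus: round metal stylus 140 mm long, about 40 g, tip down in the stand's hole with some play. Origin at the end of its thin tip, z along its axis to the blunt end. Steel tip 6 mm in diameter up to 28 mm, taper up to 40 mm, then aluminium body 12 mm in diameter up to 140 mm. In the stand its top is 148 mm above the table and all beyond 50 mm from the tip shows
- stylus_tip (a point): end of the stylus's thin tip, on its axis
- vase: white ceramic bud vase, 72 mm wide, 100 mm high, loose; bystander; origin at the centre of its underside
- egg: plaster egg ornament, 66 mm wide, 80 mm high, loose; bystander; origin at the centre of its underside
- mug: blue mug, 80 mm wide and 90 mm high, loose; bystander; origin at the centre of its underside
- dish: white trinket dish, 90 mm wide, 18 mm high, loose; bystander; origin at the centre of its underside
- case: grey spectacles case, 60 x 150 x 34 mm, loose; bystander; origin at the centre of its underside
- remote: black remote control, 150 x 42 x 16 mm, loose; bystander; origin at the centre of its underside
Mind the look-alikes: they are no part of the job. What is shaped like the stand but red, turquoise or yellow is not meant.

How it is judged:
By the outcome, as a careful person would: the job done as asked, in the order asked, and still so for the second after the job is handed in, with the robot touching nothing.
It also fails if it takes over 58 s, if anything falls off the work surface, if the arm or the gripper's body presses on something with over 40 N, if the wrist force passes 120 N, or if a joint passes its speed limit or range.

## Robot

A 6-joint arm with a two-finger parallel gripper is mounted at the origin on the work surface. World frame = base frame: x ahead of the robot, y to its left, z up, the work surface at z = 0. Lengths are in m, angles in rad, forces in N, time in s.
With the tool pointing down it reaches from about 0.35 to 0.975 m from the base axis. Payload 4.9 kg.
Tool frame: the origin (TCP) lies at the very end of the fingers, on their centre line; the grasp point (between the pads) lies 19 mm behind it; z points along the fingers, y is the line along which they close (so a half turn about z gives the same grasp; the last joint's range is limited). The gripper opens to 85 mm and grips with 20 to 120 N. Pads are 22 mm wide; open, the fingers measure 114 mm over their backs; the gripper's body (76 mm by 85 mm) begins 54 mm behind the grasp point. The pads swing forward as they close: fully open they stand 13 mm farther back than shut.
Start: joints at [-1.354, 0.053, 1.613, -0, 1.476, -0.119], TCP at [0.206, -0.59, 0.231] pointing down, gripper open.
Joint ranges: [-3.01, 3.01], [-1.01, 2.22], [0.06, 2.58], [-1.02, 4.17], [0.09, 2.62], [-3.14, 3.14]. Speed limits (rad/s): [2.57, 2.57, 3.14, 3.14, 3.14, 3.14].

## Interface

Orientations are given as a unit quaternion [w, x, y, z].
In Python, from plant import manip gives the robot as it stands.
- The arm moves only by the shell command python3 -m pendant 'ROWS'. ROWS is JSON, a list of rows, each a list of 3 entries, a list of its own where there are three numbers: the opening, from 0 (shut) to 1 (fully open), then the shift along the tool's x, y, z in units of 12 cm (1.0 is 12 cm), then the turn about the tool's z in units of pi rad (1.0 is pi rad). In form: [[gripper, [dx, dy, dz], roll], ...]. A call has 1 to 10 rows; each row is the pose to reach, as a shift and turn from the pose commanded when the call began, along the tool's axes at that moment, turning the shorter way round; what a row does not reach only later rows make up. A row lasts 1/10 s, in which the tool goes at most 50 mm and 8.59 degrees, less where a joint would pass 70% of its speed; a pose out of reach is approached as far as the arm can. A call with a number of a shift or a turn outside -1 to 1 is refused whole. A call with a gripper value outside its range is refused whole. The fingers move at their own pace and stop on an object; the grip force is fixed at half the most. Time passes only in rows, so rows that repeat a pose let the fingers close. It gives the time, the measured TCP pose, the force, the opening and the grip force at its end, in the units of the state.
- manip.state(): the state, without advancing time (a new reading comes with each control period).
- manip.grab_frame(name): name is "side" or "top" or "wrist"; returns a dict with "img" (384x512x3 uint8, red, green, blue), "fx", "fy", "cx", "cy" (pixels), "eye" and "rotation" of the camera in the world; the wrist camera has in their place "tool_from_camera" (4x4, takes a point from camera to tool coordinates, whose origin is the TCP and whose axes are the flange's). Camera axes: x right, y down, z forward; pixel columns grow to the right and rows downward; lengths in m; the calibration is good to about 2 mm. A picture is of the moment at which its call begins: read the wrist's pose just before it. There is no depth.
- manip.job_done(): hands the job in; it is judged then, once.
The state is a dict: "time": time; "joint_pos": joint angles; "joint_vel": joint speeds; "joint_efforts": joint torques, N m; "tool_pos": TCP position; "tool_rot": TCP orientation; "contact_force": force on the tool from outside, world axes, zero at the start; "ft_torque": the same for the moment, N m; "gripper_width": opening from 0.0 (shut) to 1.0 (fully open); "grasp_force": force on a finger pad.
Only numpy, scipy, OpenCV 4.12 (cv2) and the standard library are available. Lean on these libraries where they do the work, as an engineer would, in place of code of your own. Each camera call takes 0.05 s, during which the arm holds its last target. There are 200 camera calls.

## Working session

There is one attempt and no reset: what is moved stays moved. The work goes in short steps, Python scripts to look and compute and a shell command to move; the robot and the scene stay as the last step left them, time stands still between calls to the robot, and variables do not carry over. Pictures are saved under pics/ and viewed, at most 10 in all, crops included, and the job is handed in when it is done.

```bash
mkdir -p pics; ls; cat > h.py <<'E'
import numpy as np, cv2, json
from scipy.spatial.transform import Rotation as R
from plant import manip
def rot(q): return R.from_quat([q[1],q[2],q[3],q[0]]).as_matrix()
def ray(f,u,v):
    d=np.asarray(f["rotation"])@np.array([(u-f["cx"])/f["fx"],(v-f["cy"])/f["fy"],1]); return np.asarray(f["eye"]),d/np.linalg.norm(d)
def wf(f,s):
    T=np.asarray(f["tool_from_camera"]);Rt=rot(s["tool_rot"]);f["rotation"]=Rt@T[:3,:3];f["eye"]=Rt@T[:3,3]+np.array(s["tool_pos"]);return f
def proj(f,p):
    c=np.asarray(f["rotation"]).T@(np.asarray(p)-np.asarray(f["eye"]));return np.array([f["cx"]+f["fx"]*c[0]/c[2],f["cy"]+f["fy"]*c[1]/c[2]])
def tri(*rs):
    A=sum(np.eye(3)-np.outer(d,d) for e,d in rs);b=sum((np.eye(3)-np.outer(d,d))@e for e,d in rs);return np.linalg.solve(A,b)
def atz(r,z): e,d=r;return e+d*(z-e[2])/d[2]
def save(n,f,crop=None,k=1):
    im=f["img"][:,:,::-1]
    if crop: u0,v0,u1,v1=crop; im=im[v0:v1,u0:u1]
    cv2.imwrite("pics/"+n,cv2.resize(im,None,fx=k,fy=k,interpolation=cv2.INTER_CUBIC))
E
python3 - <<'E'
from h import *
import pickle
s=manip.state();print(s["tool_pos"],s["tool_rot"],s["time"])
t=manip.grab_frame("top");d=manip.grab_frame("side");w=wf(manip.grab_frame("wrist"),s)
pickle.dump((t,d,w),open("f0.pkl","wb"))
for f in(t,d,w):print(f["fx"],f["eye"],np.round(f["rotation"],3).tolist())
print(w["tool_from_camera"])
a=np.hstack([t["img"],d["img"]]);
save("top0.png",t,k=1.5);save("side0.png",d,k=1.5)
E
```

```text
pics
[ 0.20580011 -0.58949293  0.23007754] [-1.01992706e-03  9.85936072e-01  1.67119768e-01 -7.13208828e-05] 0.0
353.65017279489064 [ 0.40179511 -0.05809977  0.99168937] [-0.035, 0.717, -0.696, 0.028]
468.3079707661337 [ 0.37751624 -1.00948394  0.70862399] [-0.479, 0.875, -0.06, 0.024]
271.37616028190274 [ 0.27545419 -0.56605301  0.37386902] [[0.328, -0.904, -0.273], [-0.945, -0.315, -0.093], [-0.002, 0.288, -0.958]]
[[-1.53565561e-03 -9.57461703e-01 -2.88556286e-01  7.35164985e-02]
 [ 9.99998711e-01 -1.60537463e-03  4.95949809e-06  5.30540178e-04]
 [-4.67989468e-04 -2.88555906e-01  9.57462934e-01 -1.43778138e-01]
 [ 0.00000000e+00  0.00000000e+00  0.00000000e+00  1.00000000e+00]]
```

View pics/top0.png

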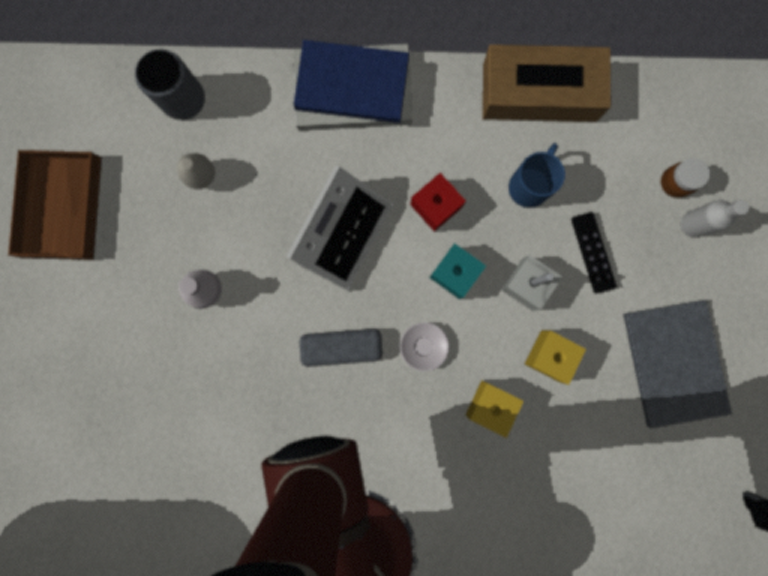

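View pics/side0.png

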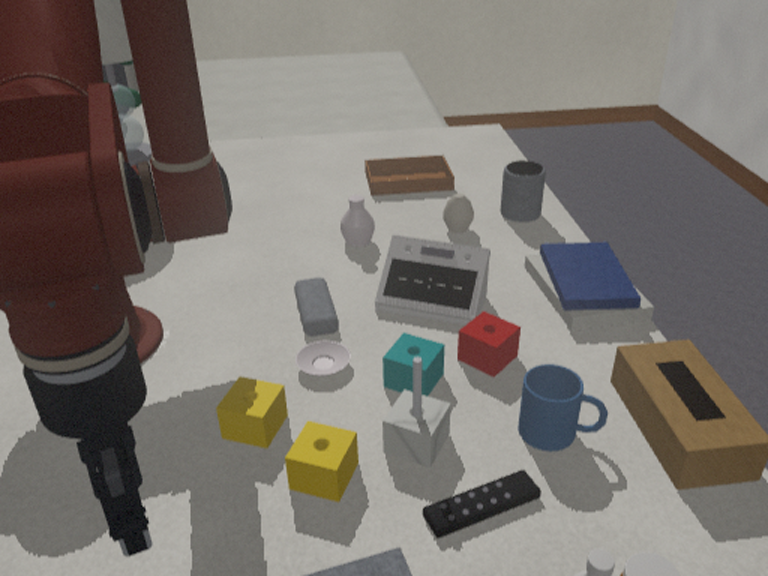

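The top view shows five stand-like blocks, in 768-wide pixels: red (437,200), turquoise (458,270), yellow (556,356), yellow (495,408), and white marble (533,282). Only the marble one holds the stylus, so I choose it. The clock is at (337,228). Its front faces lower right, so the reset hole is the upper one, about (340,190) in the top view and (468,254) in the side view. Next I'll check this in one close crop.

```bash
python3 - <<'E'
from h import *
import pickle
t,d,w=pickle.load(open("f0.pkl","rb"))
def c(f,u,v,n=45,k=6): 
    return cv2.resize(f["img"][v-n:v+n,u-n:u+n,::-1],(390,290) if 0 else (290,290),interpolation=cv2.INTER_CUBIC)
# scale 290/90=3.222
A=np.vstack([np.hstack([c(t,225,152),c(t,355,188)]),np.hstack([c(d,290,180),c(d,278,275)])])
cv2.imwrite("pics/crop0.png",A)
E
```

```text
(no output)
```

View pics/crop0.png

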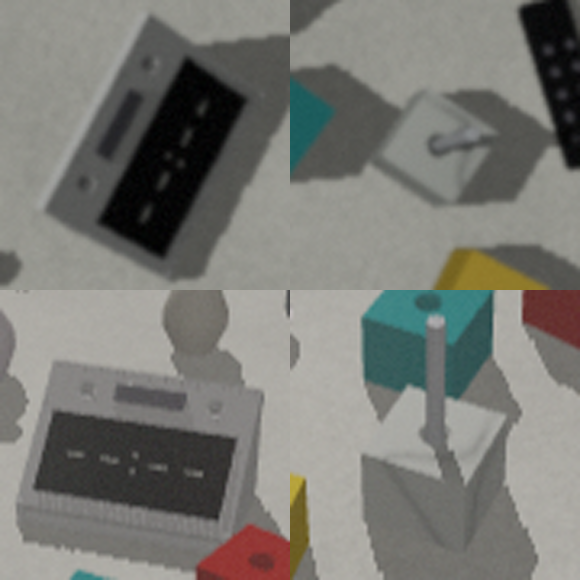

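The crop confirms the marble stand with the stylus and the clock. In full-frame pixels:

| Point | Top view | Side view |
|---|---|---|
| Reset hole | (227.2,126.6) | (311.7,171.9) |
| Alarm hole | (206.4,164.1) | (272.3,166.0) |
| Stylus blunt end | about (366,184.3) | (278.3,239.6) |
| Stand mouth | about (355.6,188.3) | (277.6,275) |

```bash
cat >> h.py <<'E'
def q(f): 
    if np.size(f["rotation"])==4: f["rotation"]=rot(f["rotation"])
    return f
E
python3 - <<'E'
from h import *
import pickle
t,d,w=pickle.load(open("f0.pkl","rb"));q(t);q(d)
P={"reset":((227.2,126.6),(311.7,171.9)),"alarm":((206.4,164.1),(272.3,166.0)),"blunt":((366,184.3),(278.3,239.6)),"mouth":((355.6,188.3),(277.6,275))}
X={}
for k,(a,b) in P.items():
    r=[ray(t,*a),ray(d,*b)];p=tri(*r);X[k]=p
    print(k,p.round(4),"err",[np.linalg.norm(np.cross(dd,p-e)).round(4) for e,dd in r])
v=X["alarm"]-X["reset"];print(v,np.linalg.norm(v))
y=v[:2]/np.linalg.norm(v[:2]);xc=np.array([y[1],-y[0]]);print("clock x",xc,np.degrees(np.arctan2(xc[1],xc[0])))
s=manip.state();M=rot(s["tool_rot"]);print(M.round(3))
for k in("blunt","mouth"):print(k,(M.T@(X[k]-s["tool_pos"])/.12).round(4))
E
```

```text
reset [0.6438 0.036  0.0893] err [np.float64(0.0002), np.float64(0.0002)]
alarm [0.5452 0.0863 0.0876] err [np.float64(0.0015), np.float64(0.0015)]
blunt [ 0.497  -0.3076  0.1478] err [np.float64(0.0007), np.float64(0.0007)]
mouth [ 0.4961 -0.3072  0.0564] err [np.float64(0.001), np.float64(0.001)]
[-0.09860169  0.05025983 -0.00174063] 0.11068592892569848
clock x [0.45413226 0.89093428] 62.99088410401277
[[ 0.944  0.329 -0.   ]
 [ 0.329 -0.944  0.001]
 [ 0.    -0.002 -1.   ]]
blunt [ 3.0653 -1.4188  0.6912]
mouth [ 3.059  -1.4235  1.4523]
```

```bash
python3 -m pendant '[[1,[1,-0.5,0],0],[1,[1,-0.5,0],0],[1,[1,-0.5,0],0]]' && python3 -m pendant '[[1,[1,-0.5,0],0],[1,[1,-0.5,0],0],[1,[1,-0.5,0],0]]' && python3 -m pendant '[[1,[1,-0.42,0],0],[1,[1,-0.42,0],0],[1,[1,-0.42,0],0],[1,[1,-0.42,0],0]]' && python3 -m pendant '[[1,[0.062,0,0],-0.243],[1,[0.062,0,0],-0.243],[1,[0.062,0,0],-0.243],[1,[0.062,0,0],-0.243],[1,[0.062,0,0],-0.243],[1,[0.062,0,0],-0.243],[1,[0.062,0,0],-0.243],[1,[0.062,0,0],-0.243]]'
python3 - <<'E'
from h import *
s=manip.state();M=rot(s["tool_rot"]);print(M.round(3),s["tool_pos"],s["time"],s["joint_pos"],s["contact_force"])
w=wf(manip.grab_frame("wrist"),s)
for p in([.497,-.3076,.148],[.4961,-.3072,.058]):print(proj(w,p),(M.T@(p-np.array(s["tool_pos"]))/.12).round(4))
save("w1.png",w,k=1.5)
E
```

```text
time: 0.45
tool_pos: [0.3007, -0.4918, 0.2308]
tool_rot: [-0.001, 0.986, 0.167, 0.0]
contact_force: [0.5, -1.1, 0.2]
gripper_width: 1.003
grasp_force: 0.0
time: 0.75
tool_pos: [0.3945, -0.3953, 0.231]
tool_rot: [-0.0, 0.986, 0.168, 0.0]
contact_force: [0.1, 0.2, -0.4]
gripper_width: 0.997
grasp_force: 0.0
time: 1.15
tool_pos: [0.4918, -0.3077, 0.2309]
tool_rot: [-0.001, 0.986, 0.17, 0.0]
contact_force: [-0.4, 0.0, 0.2]
gripper_width: 1.005
grasp_force: 0.0
time: 1.95
tool_pos: [0.4964, -0.3084, 0.2311]
tool_rot: [-0.0, 0.853, 0.521, -0.0]
contact_force: [0.1, 0.1, 0.1]
gripper_width: 1.0
grasp_force: 0.0
[[ 0.457  0.89  -0.   ]
 [ 0.89  -0.457  0.   ]
 [-0.    -0.    -1.   ]] [ 0.49638936 -0.30839978  0.23114901] 1.95 [-6.83174010e-01 -4.28660944e-02  1.70905946e+00 -1.32452418e-04
  1.47565955e+00 -2.08996008e-01] [0.0504893  0.07421694 0.08688914]
[256.23388112 198.80732758] [0.0083 0.0017 0.6929]
[255.44556044 176.02015725] [ 0.0079 -0.0063  1.4429]
```

View pics/w1.png

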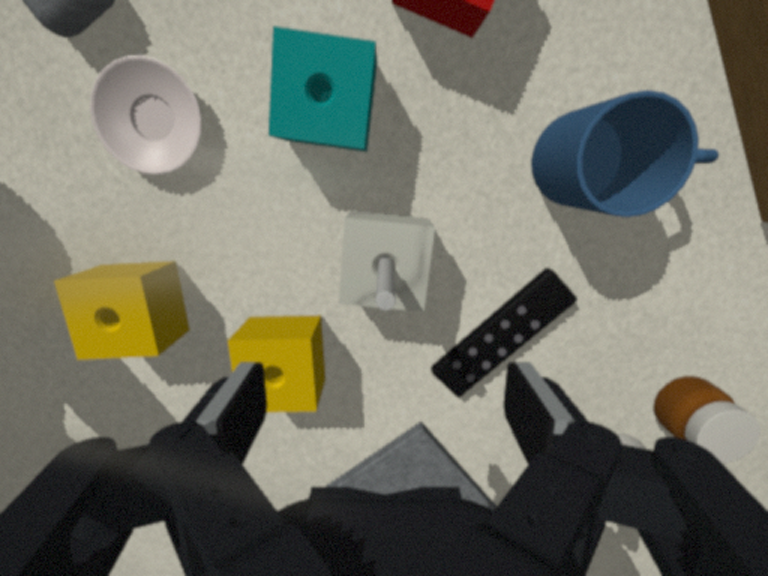

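The wrist view shows the stylus's blunt end at (385,298) and the stand mouth at (385,263), both as predicted and centred between the fingers. Next I'll descend and grip.

```bash
python3 -m pendant '[[1,[0.008,0,0.3],0],[1,[0.008,0,0.6],0],[1,[0.008,0,0.7],0],[1,[0.008,0,0.7],0]]' && python3 -m pendant '[[1,[0,0,0.25],0],[1,[0,0,0.49],0],[1,[0,0,0.49],0]]' && python3 -m pendant '[[0,[0,0,0],0],[0,[0,0,0],0],[0,[0,0,0],0],[0,[0,0,0],0],[0,[0,0,0],0],[0,[0,0,0],0],[0,[0,0,0],0],[0,[0,0,0],0],[0,[0,0,0],0],[0,[0,0,0],0]]'
```

```text
time: 2.4
tool_pos: [0.4958, -0.3062, 0.1447]
tool_rot: [-0.002, 0.853, 0.522, -0.001]
contact_force: [0.6, -0.1, 0.3]
gripper_width: 0.997
grasp_force: 0.0
time: 2.7
tool_pos: [0.4957, -0.3062, 0.0863]
tool_rot: [-0.002, 0.853, 0.522, -0.001]
contact_force: [-1.3, 1.0, -0.9]
gripper_width: 1.003
grasp_force: 0.0
time: 3.7
tool_pos: [0.4975, -0.3076, 0.0894]
tool_rot: [0.0, 0.853, 0.522, 0.0]
contact_force: [-1.4, 0.7, 6.3]
gripper_width: 0.127
grasp_force: 58.4
```

```bash
python3 -m pendant '[[0,[0,0,-0.1],0],[0,[0,0,-0.2],0],[0,[0,0,-0.333],0],[0,[0,0,-0.333],0],[0,[0,0,-0.333],0]]' && python3 -m pendant '[[0,[-0.04,0,0],0],[0,[-0.075,0,0.001],0],[0,[-0.11,0,0.003],0],[0,[-0.145,0,0.005],0],[0,[-0.176,0,0.007],0],[0,[-0.21,0,0.014],0],[0,[-0.245,0,0.021],0],[0,[-0.28,0,0.03],0],[0,[-0.307,0,0.038],0],[0,[-0.307,0,0.038],0]]'
python3 - <<'E'
from h import *
d=q(manip.grab_frame("side"));save("s2.png",d,(210,150,350,310),3)
E
```

```text
time: 4.2
tool_pos: [0.4976, -0.3076, 0.1295]
tool_rot: [0.001, 0.853, 0.522, 0.0]
contact_force: [0.3, 0.3, -1.7]
gripper_width: 0.129
grasp_force: 58.4
time: 5.2
tool_pos: [0.4802, -0.34, 0.1236]
tool_rot: [-0.001, 0.853, 0.522, 0.0]
contact_force: [1.3, 5.4, 1.3]
gripper_width: 0.124
grasp_force: 59.9
```

View pics/s2.png

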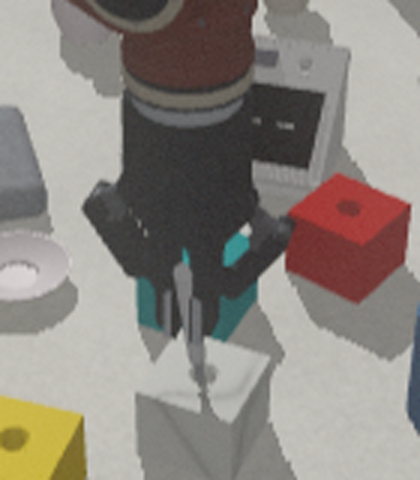

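The crop shows the stylus leaning in the grip, blunt end at about (182,265), with its tip in the hole mouth near (203,375). The side force is 5 N, so the pivot works. I'll continue it and then lift clear.

```bash
python3 -m pendant '[[0,[-0.035,0,0.012],0],[0,[-0.07,0,0.028],0],[0,[-0.1,0,0.043],0],[0,[-0.125,0,0.056],0],[0,[-0.15,0,0.072],0],[0,[-0.175,0,0.088],0],[0,[-0.2,0,0.106],0],[0,[-0.22,0,0.12],0],[0,[-0.233,0,0.128],0],[0,[-0.233,0,0.128],0]]'  && python3 -m pendant '[[0,[0,0,-0.2],0],[0,[0,0,-0.5],0],[0,[0,0,-0.7],0],[0,[0,0,-0.7],0],[0,[0,0,-0.7],0]]'
python3 - <<'E'
from h import *
import pickle
s=manip.state()
d=q(manip.grab_frame("side"));t=q(manip.grab_frame("top"));w=wf(manip.grab_frame("wrist"),s)
pickle.dump((s,t,d,w),open("f3.pkl","wb"))
p=np.array(s["tool_pos"]);print(p,s["time"],s["contact_force"])
c=[]
for f,n in((d,60),(t,60),(w,60)):
    u,v=proj(f,p+[.01,.03,0]).round().astype(int);print(u,v)
    u=min(max(u,n),512-n);v=min(max(v,n),384-n);print("org",u-n,v-n)
    c.append(cv2.resize(f["img"][v-n:v+n,u-n:u+n,::-1],(400,400),interpolation=cv2.INTER_CUBIC))
cv2.imwrite("pics/c3.png",np.hstack(c[:2]))
save("w3.png",w,k=1.5)
E
```

```text
time: 6.25
tool_pos: [0.4678, -0.3654, 0.1087]
tool_rot: [0.0, 0.853, 0.522, 0.0]
contact_force: [1.3, 3.7, 4.8]
gripper_width: 0.122
grasp_force: 59.7
time: 6.75
tool_pos: [0.4671, -0.3654, 0.1918]
tool_rot: [0.0, 0.853, 0.522, -0.001]
contact_force: [-0.2, 0.9, -1.5]
gripper_width: 0.118
grasp_force: 58.9
[ 0.46708991 -0.36535485  0.19179884] 6.75 [-0.20065824  0.86874789 -1.48747138]
270 231
org 210 171
384 191
org 324 131
247 192
org 187 132
```

View pics/c3.png

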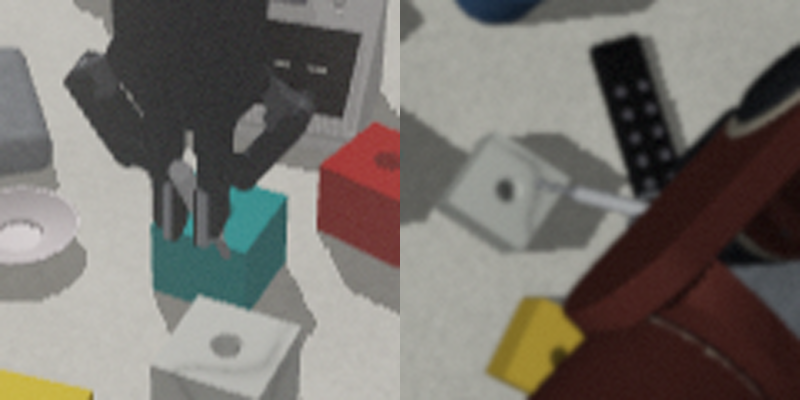

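View pics/w3.png

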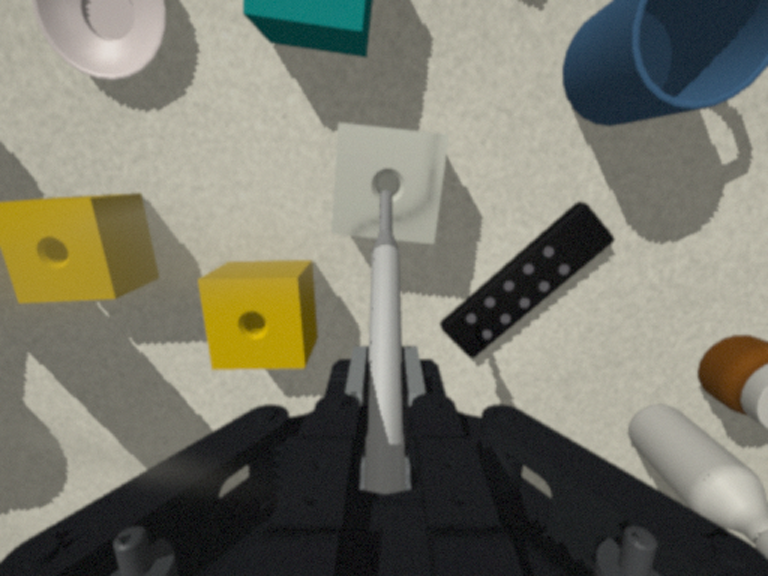

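The views show the stylus tilted in the grip, with its tip at side (278.4,247.8), top (365.1,186.5) and wrist (257.3,126.7). The blunt end is at side (264.9,221.4), and the full body starts at wrist (256.7,163).

```bash
python3 - <<'E'
from h import *
import pickle
s,t,d,w=pickle.load(open("f3.pkl","rb"));M=rot(s["tool_rot"]);p=np.array(s["tool_pos"])
R3=[ray(d,278.4,247.8),ray(t,365.1,186.5),ray(w,257.3,126.7)]
for n,rs in(("all",R3),("dt",R3[:2]),("dw",[R3[0],R3[2]]),("tw",R3[1:])):
    x=tri(*rs);l=M.T@(x-p);g=np.array([0,0,-.019]);print(n,x.round(4),"tool",l.round(4),"dist",np.linalg.norm(l-g).round(4),"ang",np.degrees(np.arctan2(l[0],l[2]+.019)).round(1))
# predictions of stylus image for (theta, g, z of stylus crossing) in the tool frame, pivot at [0,0,-.019]
for th in(30,34,38,42):
  for g in(.098,.104):
    a=np.array([np.sin(np.radians(th)),0,np.cos(np.radians(th))]);tip=np.array([0,0,-.019])+g*a
    o=[]
    for sft in(0,.04,.14):
        X=p+M@(tip-sft*a);o+=[proj(w,X).round(1)*1.5,proj(d,X).round(1)]
    print(th,g,*[x.round(0).tolist() for x in o])
E
```

```text
all [ 0.4958 -0.3102  0.1296] tool [0.0623 0.0005 0.0621] dist 0.1023 ang 37.5
dt [ 0.4952 -0.3108  0.13  ] tool [0.0615 0.0003 0.0617] dist 0.1014 ang 37.3
dw [ 0.4973 -0.3095  0.1292] tool [0.0635 0.0015 0.0625] dist 0.1033 ang 37.9
tw [ 0.4949 -0.3104  0.1272] tool [ 0.0617 -0.0001  0.0645] dist 0.1038 ang 36.4
30 0.098 [384.0, 219.0] [275.0, 254.0] [384.0, 273.0] [272.0, 246.0] [384.0, 527.0] [262.0, 223.0]
30 0.104 [384.0, 212.0] [276.0, 255.0] [384.0, 264.0] [272.0, 247.0] [384.0, 504.0] [263.0, 224.0]
34 0.098 [384.0, 208.0] [276.0, 250.0] [384.0, 267.0] [272.0, 244.0] [384.0, 530.0] [262.0, 224.0]
34 0.104 [384.0, 200.0] [276.0, 251.0] [384.0, 257.0] [273.0, 245.0] [384.0, 506.0] [263.0, 226.0]
38 0.098 [384.0, 197.0] [277.0, 247.0] [384.0, 261.0] [273.0, 242.0] [384.0, 531.0] [262.0, 226.0]
38 0.104 [384.0, 189.0] [278.0, 248.0] [384.0, 250.0] [274.0, 242.0] [384.0, 508.0] [262.0, 227.0]
42 0.098 [384.0, 186.0] [278.0, 244.0] [384.0, 255.0] [274.0, 240.0] [384.0, 532.0] [261.0, 228.0]
42 0.104 [384.0, 177.0] [278.0, 244.0] [384.0, 244.0] [274.0, 240.0] [384.0, 508.0] [262.0, 229.0]
```

```bash
python3 -m pendant '[[0,[0.3,0,0],0],[0,[0.6,-0.05,0],0],[0,[0.9,-0.1,0],0],[0,[1,-0.1,0],0],[0,[1,-0.1,0],0]]' && python3 -m pendant '[[0,[0.3,0,0],0],[0,[0.6,-0.05,0],0],[0,[0.9,-0.1,0],0],[0,[1,-0.1,0],0],[0,[1,-0.1,0],0]]' && python3 -m pendant '[[0,[0.3,0,0],0],[0,[0.6,0,0.05],0],[0,[0.8,-0.02,0.1],0],[0,[0.97,-0.02,0.139],0],[0,[0.97,-0.02,0.139],0],[0,[0.97,-0.02,0.139],0],[0,[0.97,-0.02,0.139],0]]'
python3 - <<'E'
from h import *
import pickle
s=manip.state()
d=q(manip.grab_frame("side"));t=q(manip.grab_frame("top"));w=wf(manip.grab_frame("wrist"),s)
pickle.dump((s,t,d,w),open("f4.pkl","wb"))
M=rot(s["tool_rot"]);p=np.array(s["tool_pos"]);print(p,s["time"],s["contact_force"])
m=np.array([.6438,.036,.0893]);tip=p+M@[.0625,.0005,.062];c=[]
for f,n in((d,45),(w,75),(t,45)):
    print("mouth",proj(f,m),"tip",proj(f,tip))
    u,v=proj(f,m).round().astype(int);u=min(max(u,n),512-n);v=min(max(v,n),384-n);print("org",u-n,v-n)
    c.append(cv2.resize(f["img"][v-n:v+n,u-n:u+n,::-1],(400,400),interpolation=cv2.INTER_CUBIC))
cv2.imwrite("pics/c4.png",np.hstack(c[:2]));cv2.imwrite("pics/c4t.png",c[2])
E
```

```text
time: 7.4
tool_pos: [0.5114, -0.2512, 0.1911]
tool_rot: [-0.001, 0.852, 0.523, -0.001]
contact_force: [-0.1, 0.4, -0.1]
gripper_width: 0.124
grasp_force: 58.9
time: 7.9
tool_pos: [0.5555, -0.1403, 0.192]
tool_rot: [-0.0, 0.852, 0.523, -0.001]
contact_force: [-1.1, -0.6, -0.6]
gripper_width: 0.12
grasp_force: 58.9
time: 8.6
tool_pos: [0.606, -0.0374, 0.176]
tool_rot: [0.0, 0.853, 0.522, -0.0]
contact_force: [-0.3, -0.8, -1.0]
gripper_width: 0.125
grasp_force: 58.9
[ 0.60595206 -0.03735091  0.17602965] 8.6 [-0.31868698 -0.82514963 -1.02564177]
mouth [311.62853707 171.92698018] tip [310.23625186 167.33027941]
org 267 127
mouth [256.06323549 100.61612026] tip [256.48912917 127.9940241 ]
org 181 26
mouth [227.21568046 126.53558558] tip [233.26366123 127.58063602]
org 182 82
```

View pics/c4.png

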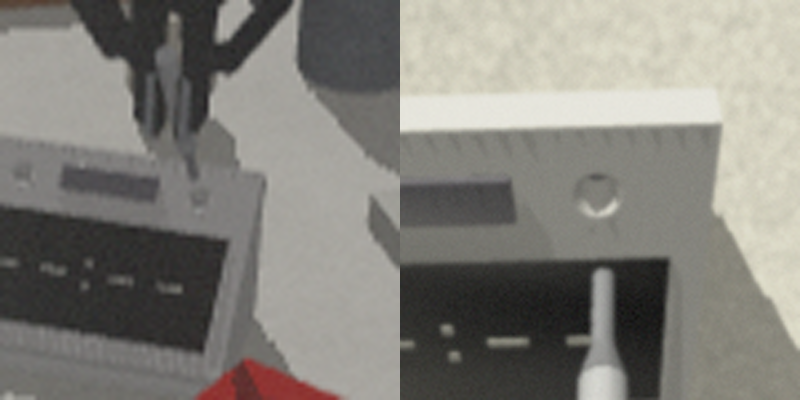

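The tip is poised just in front of the reset hole, with the snooze bar to its left, so this is the right-hand hole. In the side view the hole is at (312,171.6) and the tip at (310.9,167.5). In the wrist view the hole is at (255.25,99.1) and the tip at (256.4,127.2).

```bash
python3 - <<'E'
from h import *
import pickle
s,t,d,w=pickle.load(open("f4.pkl","rb"));M=rot(s["tool_rot"]);p=np.array(s["tool_pos"])
h=tri(ray(d,312,171.6),ray(w,255.25,99.1));x=tri(ray(d,310.9,167.5),ray(w,256.4,127.2))
h3=tri(ray(d,312,171.6),ray(w,255.25,99.1),ray(t,227.2,126.6))
print(h,h3,x)
for a,b in((h,x),(h3,x),(np.array([.6438,.036,.0893]),p+M@[.0625,.0005,.062])):
    v=M.T@(a-b);c,sn=np.cos(np.radians(38)),np.sin(np.radians(38))
    print("tool mm",(v*1e3).round(1),"along -n",(1e3*(v[0]*sn+v[2]*c)).round(1),"up-slope",(1e3*(v[0]*c-v[2]*sn)).round(1))
E
```

```text
[0.64437439 0.03714755 0.08962006] [0.64405994 0.03660026 0.08974617] [0.63588873 0.01829568 0.11329049]
tool mm [20.7 -1.1 23.7] along -n 31.4 up-slope 1.7
tool mm [20.  -1.1 23.5] along -n 30.9 up-slope 1.3
tool mm [20.1 -0.3 24.7] along -n 31.8 up-slope 0.6
```

```bash
python3 -m pendant '[[0,[0.008,-0.008,-0.006],0],[0,[0.06,-0.008,0.06],0],[0,[0.1,-0.008,0.11],0],[0,[0.13,-0.008,0.15],0],[0,[0.16,-0.008,0.188],0],[0,[0.188,-0.008,0.224],0],[0,[0.188,-0.008,0.224],0]]' && python3 -m pendant '[[0,[0.01,0,0.013],0],[0,[0.02,0,0.026],0],[0,[0.03,0,0.039],0],[0,[0.03,0,0.039],0]]'
python3 - <<'E'
from h import *
import pickle
s=manip.state();w=wf(manip.grab_frame("wrist"),s);d=q(manip.grab_frame("side"))
pickle.dump((s,d,w),open("f5.pkl","wb"))
M=rot(s["tool_rot"]);print(s["time"],"force tool",(M.T@s["contact_force"]).round(2))
u,v=proj(w,[.644,.0366,.0895]).round().astype(int);print(u-50,v-35)
u2,v2=proj(d,[.644,.0366,.0895]).round().astype(int)
cv2.imwrite("pics/c5.png",np.hstack([cv2.resize(w["img"][v-35:v+65,u-50:u+50,::-1],(400,400),interpolation=cv2.INTER_CUBIC),cv2.resize(d["img"][v2-50:v2+30,u2-40:u2+40,::-1],(400,400),interpolation=cv2.INTER_CUBIC)]))
E
```

```text
time: 9.45
tool_pos: [0.6152, -0.0144, 0.1479]
tool_rot: [-0.001, 0.853, 0.523, -0.001]
contact_force: [-1.0, 0.1, -0.9]
gripper_width: 0.121
grasp_force: 58.9
time: 9.85
tool_pos: [0.6171, -0.0117, 0.1442]
tool_rot: [-0.0, 0.853, 0.522, -0.0]
contact_force: [0.3, -0.3, 0.1]
gripper_width: 0.123
grasp_force: 58.9
9.85 force tool [-0.17  0.43 -0.11]
209 104
```

View pics/c5.png

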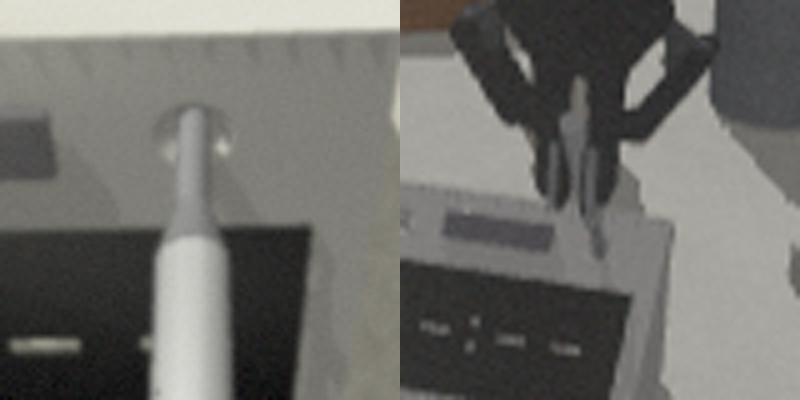

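The tip is inside the reset hole, centred in the wrist crop (hole about (192,133), tip end about (192,108)), and there is no contact force. Next I'll push along the normal.

```bash
python3 -m pendant '[[0,[0.005,0,0.0065],0],[0,[0.01,0,0.013],0],[0,[0.015,0,0.02],0],[0,[0.0205,0,0.026],0],[0,[0.0257,0,0.033],0],[0,[0.0257,0,0.033],0],[0,[0.0257,0,0.033],0]]' && python3 -m pendant '[[0,[0.005,0,0.0065],0],[0,[0.005,0,0.0065],0],[0,[0.005,0,0.0065],0]]'&& python3 -m pendant '[[0,[0.005,0,0.0065],0],[0,[0.005,0,0.0065],0],[0,[0.005,0,0.0065],0]]'
```

```text
time: 10.65
tool_pos: [0.6185, -0.009, 0.1403]
tool_rot: [-0.0, 0.853, 0.522, -0.0]
contact_force: [0.2, 0.5, 0.2]
gripper_width: 0.128
grasp_force: 58.9
time: 10.95
tool_pos: [0.6188, -0.0086, 0.1396]
tool_rot: [0.0, 0.853, 0.522, -0.0]
contact_force: [-0.9, -1.0, -0.7]
gripper_width: 0.123
grasp_force: 58.9
time: 11.25
tool_pos: [0.6192, -0.0083, 0.1391]
tool_rot: [0.0, 0.853, 0.522, -0.0]
contact_force: [-0.7, -2.0, 1.9]
gripper_width: 0.122
grasp_force: 59.1
```

```bash
python3 -m pendant '[[0,[0.005,0,0.0065],0],[0,[0.005,0,0.0065],0],[0,[0.005,0,0.0065],0]]' && python3 -m pendant '[[0,[0.005,0,0.0065],0],[0,[0.005,0,0.0065],0],[0,[0.005,0,0.0065],0]]'&& python3 -m pendant '[[0,[0.005,0,0.0065],0],[0,[0.005,0,0.0065],0],[0,[0.005,0,0.0065],0]]'
```

```text
time: 11.55
tool_pos: [0.6195, -0.0078, 0.1383]
tool_rot: [0.0, 0.853, 0.522, -0.0]
contact_force: [-2.1, -4.1, 2.7]
gripper_width: 0.126
grasp_force: 59.2
time: 11.85
tool_pos: [0.6198, -0.0075, 0.1376]
tool_rot: [0.001, 0.853, 0.522, -0.0]
contact_force: [-3.3, -5.1, 2.9]
gripper_width: 0.123
grasp_force: 59.2
time: 12.15
tool_pos: [0.62, -0.0073, 0.137]
tool_rot: [0.001, 0.853, 0.522, -0.0]
contact_force: [-1.8, -5.1, 3.9]
gripper_width: 0.123
grasp_force: 59.3
```

```bash
python3 -m pendant '[[0,[-0.0066,0,0.005],0],[0,[-0.0066,0,0.005],0],[0,[-0.0066,0,0.005],0]]' && python3 -m pendant '[[0,[0.005,0,0.0065],0],[0,[0.005,0,0.0065],0],[0,[0.005,0,0.0065],0]]'&& python3 -m pendant '[[0,[0.005,0,0.0065],0],[0,[0.005,0,0.0065],0],[0,[0.005,0,0.0065],0]]'
```

```text
time: 12.45
tool_pos: [0.6198, -0.0077, 0.1365]
tool_rot: [0.001, 0.853, 0.522, -0.0]
contact_force: [-2.3, -4.6, 4.8]
gripper_width: 0.122
grasp_force: 59.3
time: 12.75
tool_pos: [0.6201, -0.0074, 0.1357]
tool_rot: [0.001, 0.853, 0.522, -0.0]
contact_force: [-2.1, -5.8, 4.0]
gripper_width: 0.118
grasp_force: 59.4
time: 13.05
tool_pos: [0.6203, -0.0072, 0.1355]
tool_rot: [0.001, 0.853, 0.522, -0.001]
contact_force: [-4.5, -6.9, 7.6]
gripper_width: 0.122
grasp_force: 59.5
```

```bash
python3 -m pendant '[[0,[0.0025,0,0.0033],0],[0,[0.0025,0,0.0033],0],[0,[0.0025,0,0.0033],0],[0,[0.0025,0,0.0033],0]]' && python3 -m pendant '[[0,[0,0,0],0],[0,[0,0,0],0],[0,[0,0,0],0],[0,[0,0,0],0],[0,[0,0,0],0],[0,[0,0,0],0]]'; python3 - <<'E'
from h import *
import pickle
s=manip.state();w=wf(manip.grab_frame("wrist"),s);d=q(manip.grab_frame("side"))
pickle.dump((s,d,w),open("f6.pkl","wb"))
M=rot(s["tool_rot"]);print(s["time"],s["contact_force"])
u,v=proj(w,[.644,.0366,.0895]).round().astype(int);print(u-50,v-35)
u2,v2=proj(d,[.644,.0366,.0895]).round().astype(int)
cv2.imwrite("pics/c6.png",np.hstack([cv2.resize(w["img"][v-35:v+65,u-50:u+50,::-1],(400,400),interpolation=cv2.INTER_CUBIC),cv2.resize(d["img"][v2-50:v2+30,u2-40:u2+40,::-1],(400,400),interpolation=cv2.INTER_CUBIC)]))
E
```

```text
time: 13.45
tool_pos: [0.6204, -0.0072, 0.1354]
tool_rot: [0.001, 0.853, 0.522, -0.001]
contact_force: [-5.0, -8.1, 7.9]
gripper_width: 0.119
grasp_force: 59.6
time: 14.05
tool_pos: [0.6204, -0.0072, 0.1354]
tool_rot: [0.001, 0.853, 0.522, -0.001]
contact_force: [-4.9, -6.8, 8.1]
gripper_width: 0.123
grasp_force: 59.6
14.05 [-4.8636049  -6.7632464   8.07011884]
207 113
```

View pics/c6.png

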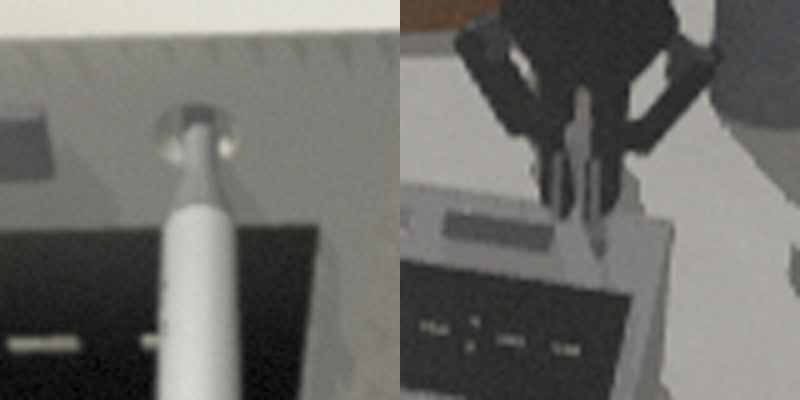

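```bash
python3 - <<'E'
from h import *
import pickle
n=np.array([-.2797,-.5489,.788])
for fn,b in(("f5.pkl",(209,104)),("f6.pkl",(207,113))):
    s,d,w=pickle.load(open(fn,"rb"));m=np.array([.644,.0366,.0895])
    print(fn,[(k,((proj(w,m+n*k/1e3)-b)*4).round(0).tolist()) for k in(0,12,18,20,22,24,26,30)])
    M=rot(s["tool_rot"]);tip=np.array(s["tool_pos"])+M@[.0622,.0005,.0621];v=tip-m;print(v@n*1e3, (M.T@v*1e3).round(1))
E
```

```text
f5.pkl [(0, [199.0, 140.0]), (12, [199.0, 188.0]), (18, [199.0, 214.0]), (20, [199.0, 222.0]), (22, [199.0, 231.0]), (24, [199.0, 240.0]), (26, [200.0, 249.0]), (30, [200.0, 268.0])]
-10.149799226375784 [ 7.  -1.5  7.4]
f6.pkl [(0, [201.0, 140.0]), (12, [201.0, 192.0]), (18, [202.0, 219.0]), (20, [202.0, 228.0]), (22, [202.0, 238.0]), (24, [202.0, 247.0]), (26, [202.0, 257.0]), (30, [202.0, 277.0])]
-20.429813358433837 [12.3 -0.5 16.3]
```

```bash
python3 -m pendant '[[0,[0.004,0,0.0052],0],[0,[0.004,0,0.0052],0],[0,[0.004,0,0.0052],0],[0,[0.004,0,0.0052],0]]'
```

```text
time: 14.55
tool_pos: [0.6207, -0.0072, 0.1355]
tool_rot: [0.002, 0.853, 0.522, -0.001]
contact_force: [-6.4, -9.1, 10.4]
gripper_width: 0.121
grasp_force: 59.8
```

The force rises stiffly with no further motion, so the button is on its stop, and it has been held there for over a second. Next I'll withdraw along the normal and measure the stylus again.

```bash
python3 -m pendant '[[0,[-0.03,0,-0.038],0],[0,[-0.07,0,-0.09],0],[0,[-0.13,0,-0.166],0],[0,[-0.2,0,-0.256],0],[0,[-0.27,0,-0.345],0],[0,[-0.27,0,-0.345],0],[0,[-0.27,0,-0.345],0]]'
python3 - <<'E'
from h import *
import pickle
s=manip.state();d=q(manip.grab_frame("side"));w=wf(manip.grab_frame("wrist"),s)
pickle.dump((s,d,w),open("f7.pkl","wb"));M=rot(s["tool_rot"]);p=np.array(s["tool_pos"])
print(proj(w,p+M@[.0622,.0005,.0621]).round(1),proj(d,p+M@[.0622,.0005,.0621]).round(1))
# numeric look: wrist column profile along the stylus axis, brightness around tip
g=cv2.cvtColor(w["img"],cv2.COLOR_RGB2GRAY)
for v in range(112,146,2):print(v,g[v,246:268:1].tolist())
E
```

```text
time: 15.25
tool_pos: [0.6059, -0.0343, 0.1753]
tool_rot: [0.0, 0.853, 0.522, 0.001]
contact_force: [0.3, -0.0, -1.3]
gripper_width: 0.122
grasp_force: 58.9
[256.5 128.4] [309.9 167. ]
112 [132, 131, 132, 131, 132, 131, 130, 129, 130, 129, 131, 130, 128, 129, 130, 122, 119, 119, 124, 131, 131, 128]
114 [130, 129, 128, 129, 128, 132, 132, 128, 128, 127, 130, 131, 131, 130, 131, 125, 123, 121, 121, 128, 133, 133]
116 [132, 130, 131, 128, 131, 133, 131, 129, 126, 124, 127, 130, 131, 129, 131, 129, 127, 121, 121, 127, 132, 130]
118 [133, 130, 130, 130, 132, 133, 130, 130, 130, 129, 126, 127, 130, 132, 132, 131, 130, 127, 130, 133, 131, 129]
120 [130, 127, 131, 128, 132, 127, 128, 130, 130, 129, 130, 130, 126, 128, 132, 131, 131, 132, 132, 130, 130, 130]
122 [128, 129, 128, 128, 130, 130, 129, 131, 130, 127, 130, 129, 129, 129, 130, 130, 133, 130, 133, 130, 133, 131]
124 [129, 129, 129, 128, 131, 127, 132, 131, 129, 127, 125, 126, 124, 124, 129, 125, 126, 126, 127, 125, 122, 126]
126 [88, 90, 92, 87, 91, 89, 85, 92, 99, 108, 114, 109, 98, 84, 81, 78, 79, 79, 78, 74, 71, 66]
128 [45, 42, 4
[... 184 characters left out ...]

132 [37, 39, 35, 37, 34, 41, 74, 126, 156, 164, 163, 155, 143, 124, 97, 57, 39, 35, 33, 30, 34, 34]
134 [33, 32, 33, 29, 31, 41, 83, 135, 162, 166, 163, 156, 141, 125, 95, 59, 30, 30, 31, 31, 31, 30]
136 [30, 34, 35, 28, 33, 38, 81, 135, 157, 166, 159, 153, 140, 123, 97, 57, 36, 25, 29, 28, 32, 29]
138 [22, 29, 33, 27, 28, 38, 84, 135, 162, 168, 164, 154, 140, 123, 95, 58, 35, 28, 27, 22, 20, 31]
140 [21, 34, 23, 28, 29, 38, 84, 138, 163, 165, 163, 154, 139, 121, 92, 55, 30, 25, 28, 29, 30, 28]
142 [29, 26, 30, 22, 30, 42, 89, 139, 161, 166, 161, 156, 139, 121, 94, 57, 32, 29, 25, 21, 27, 25]
144 [24, 29, 28, 28, 27, 42, 84, 142, 164, 165, 163, 151, 137, 121, 93, 57, 29, 22, 22, 29, 29, 26]
```

```bash
python3 - <<'E'
from h import *
import pickle
t0,d0,_=pickle.load(open("f0.pkl","rb"));s3,t3,d3,w3=pickle.load(open("f3.pkl","rb"));q(t0);q(d0)
m=tri(ray(t3,355.5,188),ray(d3,278.1,274.5),ray(w3,257.3,120.7));print(m,tri(ray(t0,355.6,188.3),ray(d0,277.6,275)))
s=manip.state();M=rot(s["tool_rot"]);p=np.array(s["tool_pos"]);tip=p+M@[.0627,.0007,.0623]
m=np.array([.4963,-.3072,.058])
print((M.T@(m-tip)/.12).round(4),tip)
E
```

```text
[ 0.49731059 -0.30703605  0.05724722] [ 0.49607563 -0.3071516   0.05641149]
[-2.9643  0.2188  0.4487] [0.63453488 0.02160241 0.11189144]
```

```bash
python3 -m pendant '[[0,[-0.3,0,-0.1],0],[0,[-0.6,0.05,-0.1],0],[0,[-0.9,0.1,-0.1],0],[0,[-1,0.1,-0.1],0],[0,[-1,0.1,-0.1],0]]' && python3 -m pendant '[[0,[-0.3,0,0],0],[0,[-0.6,0.05,0],0],[0,[-0.9,0.1,0],0],[0,[-1,0.1,0],0],[0,[-1,0.1,0],0]]' && python3 -m pendant '[[0,[-0.3,0,0],0],[0,[-0.6,0.02,0],0],[0,[-0.8,0.02,0.1],0],[0,[-0.941,0.021,0.2],0],[0,[-0.941,0.021,0.3],0],[0,[-0.941,0.021,0.366],0],[0,[-0.941,0.021,0.366],0],[0,[-0.941,0.021,0.366],0]]'
python3 - <<'E'
from h import *
import pickle
s=manip.state();d=q(manip.grab_frame("side"));t=q(manip.grab_frame("top"));w=wf(manip.grab_frame("wrist"),s)
pickle.dump((s,d,t,w),open("f8.pkl","wb"));M=rot(s["tool_rot"]);p=np.array(s["tool_pos"])
tip=p+M@[.0627,.0007,.0623];m=np.array([.4967,-.3071,.058]);print((M.T@(m-tip)*1e3).round(1))
print(proj(w,tip).round(1),proj(w,m).round(1),proj(d,tip).round(1),proj(d,m).round(1))
u,v=proj(w,m).round().astype(int);print(u-45,v-40);u2,v2=proj(d,m).round().astype(int);print(u2-40,v2-50)
cv2.imwrite("pics/c8.png",np.hstack([cv2.resize(w["img"][v-40:v+50,u-45:u+45,::-1],(400,400),interpolation=cv2.INTER_CUBIC),cv2.resize(d["img"][v2-50:v2+30,u2-40:u2+40,::-1],(400,400),interpolation=cv2.INTER_CUBIC)]))
E
```

```text
time: 15.85
tool_pos: [0.5612, -0.1473, 0.186]
tool_rot: [-0.001, 0.853, 0.521, -0.0]
contact_force: [0.3, 0.1, -1.4]
gripper_width: 0.127
grasp_force: 58.9
time: 16.35
tool_pos: [0.518, -0.2588, 0.1863]
tool_rot: [-0.001, 0.853, 0.522, 0.0]
contact_force: [-0.8, 0.0, -0.7]
gripper_width: 0.123
grasp_force: 58.9
time: 17.15
tool_pos: [0.4696, -0.3595, 0.1425]
tool_rot: [-0.0, 0.852, 0.523, 0.0]
contact_force: [0.1, 0.2, -0.4]
gripper_width: 0.121
grasp_force: 58.9
[-3.7 -0.2 22.2]
[256.8 127.7] [256.5 131. ] [278.2 265. ] [277.4 274.4]
211 91
237 224
```

```bash
python3 -m pendant '[[0,[-0.009,0,0.05],0],[0,[-0.009,0,0.1],0],[0,[-0.009,0,0.14],0],[0,[-0.009,0,0.18],0],[0,[-0.009,0,0.2],0],[0,[-0.009,0,0.2],0],[0,[-0.009,0,0.2],0]]' && python3 -m pendant '[[0,[0,0,0.02],0],[0,[0,0,0.04],0],[0,[0,0,0.06],0],[0,[0,0,0.06],0],[0,[0,0,0.06],0]]'
```

```text
time: 18.0
tool_pos: [0.4686, -0.3616, 0.1188]
tool_rot: [0.0, 0.853, 0.522, 0.0]
contact_force: [1.2, -0.2, -0.7]
gripper_width: 0.124
grasp_force: 58.9
time: 18.5
tool_pos: [0.4685, -0.3615, 0.1114]
tool_rot: [-0.0, 0.853, 0.522, -0.0]
contact_force: [0.6, -0.5, -0.8]
gripper_width: 0.121
grasp_force: 58.9
```

```bash
python3 -m pendant '[[0,[0.025,0,0],0],[0,[0.06,0,-0.025],0],[0,[0.09,0,-0.045],0],[0,[0.12,0,-0.063],0],[0,[0.165,0,-0.086],0],[0,[0.21,0,-0.108],0],[0,[0.255,0,-0.127],0],[0,[0.305,0,-0.142],0],[0,[0.355,0,-0.155],0],[0,[0.4,0,-0.165],0]]' && python3 -m pendant '[[0,[0.035,0,-0.005],0],[0,[0.073,0,-0.01],0],[0,[0.11,0,-0.011],0],[0,[0.147,0,-0.012],0],[0,[0.158,0,-0.012],0],[0,[0.158,0,-0.012],0]]'
python3 - <<'E'
from h import *
import pickle
s=manip.state();d=q(manip.grab_frame("side"));t=q(manip.grab_frame("top"));w=wf(manip.grab_frame("wrist"),s)
pickle.dump((s,d,t,w),open("f9.pkl","wb"));M=rot(s["tool_rot"]);p=np.array(s["tool_pos"])
m=np.array([.4967,-.3071,.058]);print("mouth in tool mm",(M.T@(m-p)*1e3).round(1))
# where a tilted stylus (pivot at grasp) would cross the mouth plane: wrist pixels
for th in(-5,0,5,10,20):
    l=np.array([0,0,-.019])+.077/np.cos(np.radians(th))*0+np.array([np.sin(np.radians(th)),0,np.cos(np.radians(th))])*.0627
    print(th,"body/taper junction px",proj(w,p+M@l).round(1))
print("mouth px",proj(w,m).round(1))
g=cv2.cvtColor(w["img"],cv2.COLOR_RGB2GRAY);print([(v,g[v,256],g[v,254:259].mean().round()) for v in range(140,240,3)])
E
```

```text
time: 19.5
tool_pos: [0.4906, -0.3185, 0.1317]
tool_rot: [0.0, 0.853, 0.522, -0.0]
contact_force: [-2.3, -5.2, -1.0]
gripper_width: 0.122
grasp_force: 58.6
time: 20.1
tool_pos: [0.4993, -0.3016, 0.1331]
tool_rot: [0.0, 0.853, 0.522, 0.0]
contact_force: [-1.8, -3.4, 1.1]
gripper_width: 0.121
grasp_force: 58.5
mouth in tool mm [-6.1  0.1 75.1]
-5 body/taper junction px [256.  223.2]
0 body/taper junction px [256.  216.3]
5 body/taper junction px [255.9 209.4]
10 body/taper junction px [255.9 202.7]
20 body/taper junction px [255.9 189.7]
mouth px [256.1 209.6]
[(140, np.uint8(118), np.float64(117.0)), (143, np.uint8(115), np.float64(116.0)), (146, np.uint8(119), np.float64(117.0)), (149, np.uint8(118), np.float64(118.0)), (152, np.uint8(115), np.float64(116.0)), (155, np.uint8(113), np.float64(114.0)), (158, np.uint8(116), np.float64(117.0)), (161, np.uint8(146), np.float64(147.0)), (164, np.uint8(152), np.float64(152.0)), (167, np.uint8(151), np.float64(150.0)), (170, np.uint8(153), np.float64(154.0)), (173, np.uint8(171), np.float64(171.0)), (176, np.uint8(169), np.float64(171.0)), (
[... 159 characters left out ...]
)), (191, np.uint8(171), np.float64(172.0)), (194, np.uint8(172), np.float64(171.0)), (197, np.uint8(171), np.float64(171.0)), (200, np.uint8(123), np.float64(124.0)), (203, np.uint8(114), np.float64(110.0)), (206, np.uint8(114), np.float64(109.0)), (209, np.uint8(113), np.float64(110.0)), (212, np.uint8(109), np.float64(107.0)), (215, np.uint8(147), np.float64(148.0)), (218, np.uint8(148), np.float64(149.0)), (221, np.uint8(150), np.float64(150.0)), (224, np.uint8(150), np.float64(149.0)), (227, np.uint8(150), np.float64(149.0)), (230, np.uint8(152), np.float64(150.0)), (233, np.uint8(147), np.float64(146.0)), (236, np.uint8(141), np.float64(126.0)), (239, np.uint8(144), np.float64(133.0))]
```

```bash
python3 -m pendant '[[0,[-0.025,0,0],0],[0,[-0.046,0,0],0],[0,[-0.046,0,0],0],[0,[-0.046,0,0],0]]' && python3 -m pendant '[[0,[0,0,0.04],0],[0,[0,0,0.08],0],[0,[0,0,0.12],0],[0,[0,0,0.16],0],[0,[0,0,0.2],0],[0,[0,0,0.2],0],[0,[0,0,0.2],0]]'
```

```text
time: 20.65
tool_pos: [0.4963, -0.3064, 0.1323]
tool_rot: [-0.001, 0.853, 0.522, 0.0]
contact_force: [-0.4, 0.1, -1.3]
gripper_width: 0.117
grasp_force: 58.5
time: 21.35
tool_pos: [0.4964, -0.3067, 0.1086]
tool_rot: [-0.0, 0.853, 0.522, -0.0]
contact_force: [-0.5, 0.0, -0.1]
gripper_width: 0.121
grasp_force: 58.5
```

```bash
python3 -m pendant '[[0,[0,0,0.03],0],[0,[0,0,0.06],0],[0,[0,0,0.09],0],[0,[0,0,0.115],0],[0,[0,0,0.125],0],[0,[0,0,0.125],0],[0,[0,0,0.125],0]]' && python3 -m pendant '[[0,[0,0,0.008],0],[0,[0,0,0.016],0],[0,[0,0,0.016],0]]'
```

```text
time: 22.05
tool_pos: [0.4965, -0.3069, 0.0939]
tool_rot: [0.0, 0.853, 0.522, 0.0]
contact_force: [-0.8, 0.5, 0.2]
gripper_width: 0.122
grasp_force: 58.5
time: 22.35
tool_pos: [0.4964, -0.3068, 0.0918]
tool_rot: [-0.0, 0.853, 0.522, -0.0]
contact_force: [0.5, 0.5, -0.2]
gripper_width: 0.121
grasp_force: 58.5
```

```bash
python3 -m pendant '[[0,[0,0,0.01],0],[0,[0,0,0.01],0],[0,[0,0,0.01],0]]' && python3 -m pendant '[[0.2,[0,0,0],0],[0.3,[0,0,0],0],[0.6,[0,0,0],0],[1,[0,0,0],0],[1,[0,0,0],0],[1,[0,0,0],0],[1,[0,0,0],0],[1,[0,0,0],0]]' && python3 -m pendant '[[1,[0,0,-0.1],0],[1,[0,0,-0.3],0],[1,[0,0,-0.6],0],[1,[0,0,-1],0],[1,[0,0,-1],0],[1,[0,0,-1],0]]'
python3 - <<'E'
from h import *
import pickle
t0,d0,_=pickle.load(open("f0.pkl","rb"));q(t0);q(d0)
s=manip.state();d=q(manip.grab_frame("side"));t=q(manip.grab_frame("top"));w=wf(manip.grab_frame("wrist"),s)
pickle.dump((s,d,t,w),open("f10.pkl","wb"))
print(s["time"],s["tool_pos"])
# changes in the side and top images against the start
for n,a,b in(("side",d0,d),("top",t0,t)):
    D=cv2.absdiff(a["img"],b["img"]).max(2);D=(cv2.GaussianBlur(D,(3,3),0)>30).astype(np.uint8)
    k,_,st,_=cv2.connectedComponentsWithStats(D);print(n,[x[:5].tolist() for x in st[1:] if x[4]>15])
# blunt end in wrist: brightness profile in column near predicted
for z in(.148,.058):print(z,proj(w,[.497,-.3075,z]).round(1))
g=cv2.cvtColor(w["img"],cv2.COLOR_RGB2GRAY);u,v=proj(w,[.497,-.3075,.148]).round().astype(int)
for r in range(v-36,v+16,4):print(r,g[r,u-14:u+15:2].tolist())
E
```

```text
time: 22.65
tool_pos: [0.4964, -0.3068, 0.0906]
tool_rot: [-0.0, 0.853, 0.522, -0.0]
contact_force: [0.4, -0.3, -0.5]
gripper_width: 0.125
grasp_force: 58.5
time: 23.45
tool_pos: [0.4964, -0.3068, 0.0907]
tool_rot: [0.0, 0.853, 0.522, 0.0]
contact_force: [0.0, -0.6, -0.0]
gripper_width: 1.0
grasp_force: 0.0
time: 24.05
tool_pos: [0.4974, -0.3076, 0.2138]
tool_rot: [0.002, 0.853, 0.522, 0.001]
contact_force: [0.2, -0.1, -0.0]
gripper_width: 1.001
grasp_force: 0.0
24.05 [ 0.49741328 -0.30760198  0.2138113 ]
side [[0, 0, 321, 384, 38943], [261, 114, 37, 7, 161], [237, 123, 85, 80, 3139], [301, 195, 7, 15, 48], [145, 251, 26, 25, 406], [140, 275, 38, 109, 2537], [0, 286, 24, 32, 268], [0, 357, 19, 14, 128]]
top [[101, 111, 411, 273, 39588], [499, 216, 13, 37, 266], [236, 350, 39, 34, 775], [163, 363, 7, 21, 61], [382, 373, 12, 11, 46]]
0.148 [255.1 206.4]
0.058 [255.  180.2]
170 [165, 163, 164, 162, 164, 163, 164, 163, 162, 163, 165, 165, 163, 163, 163]
174 [163, 164, 162, 165, 163, 160, 147, 127, 112, 120, 134, 151, 164, 163, 164]
178 [162, 162, 164, 162, 141, 104, 110, 145, 140, 122, 102, 103, 137, 157, 162]
182 [162, 162, 162, 157, 119, 109, 144, 151, 144, 127, 104, 89, 143, 161, 161]
186 [163, 164, 161, 161, 144, 133, 149, 153, 141, 127, 106, 92, 126, 170, 162]
190 [160, 161, 162, 163, 162, 150, 152, 154, 141, 128, 103, 95, 103, 116, 153]
194 [163, 161, 158, 160, 160, 149, 154, 149, 142, 129, 108, 94, 97, 99, 101]
198 [160, 160, 159, 157, 157, 146, 155, 152, 141, 129, 103, 90, 92, 89, 88]
202 [156, 152, 151, 141, 137, 146, 149, 150, 140, 124, 106, 90, 86, 88, 88]
206 [140, 138, 143, 146, 147, 151, 167, 168, 161, 160, 154, 115, 137, 107, 101]
210 [148, 147, 148, 152, 155, 162, 162, 163, 156, 157, 160, 152, 153, 157, 152]
214 [180, 151, 107, 111, 108, 133, 156, 154, 154, 160, 154, 129, 117, 123, 124]
218 [179, 176, 162, 110, 107, 112, 109, 108, 115, 116, 108, 110, 110, 111, 111]
```

```bash
python3 -c "
from plant import manip
print(manip.job_done())"
```

```text
the job is handed in; nothing more can be done
None
```

I pressed the right-hand reset button to its stop with the stylus tip, held it for over a second and released it. The stylus is back tip down in its marble stand with the gripper clear, and I handed the job in at about 24 s. I did not re-check the loose things' positions, but the arm was not sent near them.

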